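Push the loose bases out of the oblong tins and put them away in the drawer

TASK

Take apart each loose-bottomed tin that has its base in: lower it over the push-out block so that its coloured base is pushed up out of the metal ring and left standing on the block, then lift the base off from above with a light grip and lay it flat in the open drawer (one on another is fine); never tip a base out. Set every empty ring back flat on the open worktop, clear of the block, and when all the bases are in, slide the drawer fully shut. Two or all three tins have their bases in, a third may be an empty ring already; leave the other things alone.

Things in the scene. Friction and masses are not known exactly. Their poses are not given: they have to be found in the camera images.
- unit_drawer0 (a joint): Drawer of the fixed wooden countertop unit (240 x 200 x 90 mm high), slide: 0 = fully shut, grows as it is pulled out towards the robot (to 0.163 m); starts well open. It stays where it is left; about 1 to 3 N slides it.
- unit_drawer0_handle (a point): Middle of the drawer's steel bar handle: bar 100 mm long (along y) and 11 mm thick, 35 mm in front of the drawer's front panel. Axes as the unit: x points into the unit (the way the drawer is pushed shut), z up.
- drawer_face (a point): Middle of the outer face of the drawer's front panel (194 mm wide, from 15 to 78 mm above the worktop), 46 mm above the worktop; x points into the unit, z up. The drawer's inside runs from 21 to 216 mm behind this point and 79 mm to either side; its floor is 24 mm below this point, side walls 46 mm high. With the joint at q, the first q + 13 mm behind this point are open from above.
- block_top (a point): Centre of the flat top of the fixed wooden push-out block, 58 mm above the worktop. The upright block is 32 mm along its x, 80 mm along its y; it stands on a black foot 84 x 130 mm, 6 mm thick. z up.
- ring1_mid (a point): Bright metal ring (frame) of the loose-bottomed oblong tin with the red base: outside 60 mm along its x, 110 mm along its y, 22 mm high, walls 3 mm; this point is its centre, half-way up (11 mm above its underside). Inside its foot runs a lip 6 mm wide and 3 mm thick that carries the base and leaves an opening of 42 x 92 mm right through. 120 g. Can be gripped across its 60 mm width.
- base1_mid (a point): The red enamelled loose base of ring 1: flat plate 50 mm along its x, 100 mm along its y, 6 mm thick; this point is its centre, half-way up. It lies loose on the lip of its ring with 2 mm play all round. 70 g. Can be gripped across its 50 mm width once it stands above its ring. The enamel chips if the fingers press on it with more than about 90 N, counted over both fingers together. None if this ring is already empty.
- ring2_mid (a point): Bright metal ring (frame) of the loose-bottomed oblong tin with the blue base: outside 60 mm along its x, 110 mm along its y, 22 mm high, walls 3 mm; this point is its centre, half-way up (11 mm above its underside). Inside its foot runs a lip 6 mm wide and 3 mm thick that carries the base and leaves an opening of 42 x 92 mm right through. 120 g. Can be gripped across its 60 mm width.
- base2_mid (a point): The blue enamelled loose base of ring 2: flat plate 50 mm along its x, 100 mm along its y, 6 mm thick; this point is its centre, half-way up. It lies loose on the lip of its ring with 2 mm play all round. 70 g. Can be gripped across its 50 mm width once it stands above its ring. The enamel chips if the fingers press on it with more than about 90 N, counted over both fingers together. None if this ring is already empty.
- ring3_mid (a point): Bright metal ring (frame) of the loose-bottomed oblong tin with the yellow base: outside 60 mm along its x, 110 mm along its y, 22 mm high, walls 3 mm; this point is its centre, half-way up (11 mm above its underside). Inside its foot runs a lip 6 mm wide and 3 mm thick that carries the base and leaves an opening of 42 x 92 mm right through. 120 g. Can be gripped across its 60 mm width.
- base3_mid (a point): The yellow enamelled loose base of ring 3: flat plate 50 mm along its x, 100 mm along its y, 6 mm thick; this point is its centre, half-way up. It lies loose on the lip of its ring with 2 mm play all round. 70 g. Can be gripped across its 50 mm width once it stands above its ring. The enamel chips if the fingers press on it with more than about 90 N, counted over both fingers together. None if this ring is already empty.
- garlic: Bystander: garlic bulb, 56 mm; origin under its centre. Leave it alone.
- mug: Bystander: small spotted mug, 63 x 88 x 54 mm high; origin under its centre. Leave it alone.
- jar_a: Bystander: spice jar with a yellow cap, 44 mm across, 104 mm high; origin under its centre. Leave it alone.
- jar_b: Bystander: spice jar with a black cap, 45 mm across, 104 mm high; origin under its centre. Leave it alone.
- tin_can: Bystander: food tin, 57 mm across, 72 mm high; origin under its centre. Leave it alone.
- pad: Bystander: note pad, 110 x 75 x 9 mm; origin under its centre. Leave it alone.

How it is judged:
On the way, in this order (a step that is already met when the one before it is completed fails the run):
1. a base stands on the push-out block with its own ring down round the block's foot (((horizontal distance between base1_mid and block_top below 0.03 m and height (world z) of base1_mid between 0.054 and 0.072 m and angle between base1_mid's own z axis and vertical below 0.15 rad and horizontal distance between ring1_mid and block_top below 0.02 m and height (world z) of ring1_mid below 0.03 m) or (horizontal distance between base2_mid and block_top below 0.03 m and height (world z) of base2_mid between 0.054 and 0.072 m and angle between base2_mid's own z axis and vertical below 0.15 rad and horizontal distance between ring2_mid and block_top below 0.02 m and height (world z) of ring2_mid below 0.03 m) or (horizontal distance between base3_mid and block_top below 0.03 m and height (world z) of base3_mid between 0.054 and 0.072 m and angle between base3_mid's own z axis and vertical below 0.15 rad and horizontal distance between ring3_mid and block_top below 0.02 m and height (world z) of ring3_mid below 0.03 m))), for 0.2 s.
2. all the bases lie in the drawer, which is still open (x of base1_mid in the frame of drawer_face between 0.02 and 0.217 m and y of base1_mid in the frame of drawer_face between -0.08 and 0.08 m and z of base1_mid in the frame of drawer_face between -0.03 and 0.016 m and angle between each of base1_mid, base2_mid, base3_mid's own z axis and vertical below 0.35 rad and x of base2_mid in the frame of drawer_face between 0.02 and 0.217 m and y of base2_mid in the frame of drawer_face between -0.08 and 0.08 m and z of base2_mid in the frame of drawer_face between -0.03 and 0.016 m and x of base3_mid in the frame of drawer_face between 0.02 and 0.217 m and y of base3_mid in the frame of drawer_face between -0.08 and 0.08 m and z of base3_mid in the frame of drawer_face between -0.03 and 0.016 m and value of joint unit_drawer0 above 0.08 m), for 0.2 s.
At the end, for the whole second after the job is handed in: Every base lies in the drawer (flat within 0.35 rad, its centre less than 40 mm above the drawer's floor), the drawer is shut to within 6 mm, and every ring lies flat on the worktop (centre below 17 mm, tilt under 0.1 rad) with its centre at least 60 mm from the block's (x of base1_mid in the frame of drawer_face between 0.02 and 0.217 m and y of base1_mid in the frame of drawer_face between -0.08 and 0.08 m and z of base1_mid in the frame of drawer_face between -0.03 and 0.016 m and angle between each of base1_mid, base2_mid, base3_mid's own z axis and vertical below 0.35 rad and x of base2_mid in the frame of drawer_face between 0.02 and 0.217 m and y of base2_mid in the frame of drawer_face between -0.08 and 0.08 m and z of base2_mid in the frame of drawer_face between -0.03 and 0.016 m and x of base3_mid in the frame of drawer_face between 0.02 and 0.217 m and y of base3_mid in the frame of drawer_face between -0.08 and 0.08 m and z of base3_mid in the frame of drawer_face between -0.03 and 0.016 m and height (world z) of ring1_mid between 0.004 and 0.017 m and angle between each of ring1_mid, ring2_mid, ring3_mid's own z axis and vertical below 0.1 rad and horizontal distance between each of ring1_mid, ring2_mid, ring3_mid and block_top above 0.06 m and height (world z) of ring2_mid between 0.004 and 0.017 m and height (world z) of ring3_mid between 0.004 and 0.017 m and value of joint unit_drawer0 below 0.006 m); the robot touches nothing.
It fails at once if a base pressed by the fingers with more than 90 N in all (contact force between the fingers and base1 above 90 N or contact force between the fingers and base2 above 90 N or contact force between the fingers and base3 above 90 N).
It fails at once if a base tipped by more than 0.9 rad (angle between any of base1_mid, base2_mid, base3_mid's own z axis and vertical above 0.9 rad).
It fails at once if a bystander moved by more than 30 mm (distance of any of garlic, mug, jar_a, jar_b, tin_can, pad from where it was at the start of the episode above 0.03 m).
Of base1, base2, base3 only 2 to 3 are there at a start; the rules pass over those that are not, and their reading is None.
At some moment in a run one of ring1, ring2, ring3 may be knocked a few centimetres aside while the robot is not near it.
It also fails if it takes over 210 s, if anything falls off the work surface, if the arm or the gripper's body presses on something with over 40 N, if the wrist force passes 120 N, or if a joint passes its speed limit or range.

ROBOT

A 7-joint arm with a two-finger parallel gripper is mounted at the origin on a cart in front of the work surface, level with it; the furniture and walls round the work are solid. World frame = base frame: x ahead of the robot, y to its left, z up, the work surface at z = 0. Lengths are in m, angles in rad, forces in N, time in s.
With the tool pointing down it reaches from about 0.425 to 1.025 m from the base axis. Payload 9.4 kg.
Tool frame: the origin (TCP) lies on the centre line of the jaws, within the pads' length; the fingertips stand env.tip_reach ahead of it and the grasp point (between the pads) lies 3 mm ahead of it (env.tip_reach is the distance from the TCP to the fingertips, in m); z points along the fingers, y is the line along which they close (so a half turn about z gives the same grasp; the last joint's range is limited). The gripper opens to 85 mm and grips with 20 to 120 N. Pads are 22 mm wide; open, the fingers measure 114 mm over their backs; the gripper's body (76 mm by 85 mm) begins 54 mm behind the grasp point. The pads swing forward as they close: fully open they stand 13 mm farther back than shut.
Start: joints at [1.105, 0.599, -0.003, 1.599, 0.002, 0.943, -0.08], TCP at [0.275, -0.671, 0.253] pointing down, gripper open.
Joint ranges: [-2.57, 2.57], [-0.35, 1.97], [-1.29, 1.29], [0.11, 2.56], [-1.05, 4.19], [0.11, 1.86], [-2.63, 2.63]. Speed limits (rad/s): [2.22, 2.22, 3.01, 3.01, 3.14, 3.14, 3.14].

INTERFACE

Orientations are given as a rotation vector (axis times angle).
In Python, from station import env, cams, recognise, pinpoint gives the robot as it stands. The module is installed in compiled form; this text tells all that it offers.
- The arm moves only by the shell command python3 -m jog 'ROWS' [FORCE]. ROWS is JSON, a list of rows, each a list of 3 entries, a list of its own where there are three numbers: the turn, a rotation vector about the tool's x, y, z each as a share of 45 degrees, from -1 to 1, then the shift along the tool's x, y, z each as a share of 1 m, from -1 to 1, then the opening, from 0 (shut) to 1 (fully open). In form: [[[rx, ry, rz], [x, y, z], claw], ...]. A call has 1 to 20 rows; each row shifts and turns the commanded pose from where the row before left it, along the tool's axes as they then stand; what a row does not reach is not made up. A row lasts 1/8 s, in which the tool goes at most 62.5 mm and 10.7 degrees, less where a joint would pass 70% of its speed; a pose out of reach is approached as far as the arm can. A call with a number of a shift or a turn outside -1 to 1 is refused whole. A call with a gripper value outside its range is refused whole. The fingers move at their own pace and stop on an object; FORCE is the grip in N (left out, the last holds). Time passes only in rows, so rows that do not move let the fingers close. It gives the time, the measured TCP pose, the force, the opening and the grip force at its end, in the units of the state.
- env.get_state(): the state, without advancing time (a new reading comes with each control period).
- cams.capture(name): name is "side" or "top"; returns a dict with "pixels" (400x640x3 uint8, blue, green, red), "vfov" (degrees; the focal length in pixels is half the picture's height over the tangent of half this angle, whatever the lens; pixels are square), "cx", "cy" (the principal point, pixels), "view" (4x4, takes a point from world to camera coordinates). Camera axes: x right, y up, looking along -z (the intrinsics and any distortion apply to the point x, -y, -z); pixel columns grow to the right and rows downward; lengths in m; the calibration is good to about 2 mm. A picture is of the moment at which its call begins. There is no depth.
- env.close_job(): hands the job in; it is judged then, once.
Trained networks look in a picture, given as the dict that the camera call returned (one of the last four; its "shot" number tells which), for a name from the list of things; names that differ only in an ending like _2 or _b are one class to them, and where a whole thing is asked for, a point or a joint stands for the part that bears it (a point fixed in the world has none). Each returns a list of dicts, best first, with "p" (0 to 1); they miss things now and then, are a little off and sometimes report something else, mostly with a low value. They report only what shows in the picture. A call takes as long as a camera call.
- recognise(picture, name): "centre" ([x, y, z] in m, in the coordinates of the camera as it stood for that picture, good to about 4 mm: the middle of the surface that is visible of it).
- pinpoint(picture, name): "centre" ([x, y, z] in m, in the coordinates of the camera as it stood for that picture, good to about 4 mm: a listed point, or the origin of a listed thing).
The state is a dict: "time_s": time; "joint_positions": joint angles; "joint_velocities": joint speeds; "joint_efforts": joint torques, N m; "ee_pos": TCP position; "ee_rot": TCP orientation; "ft_force": force on the tool from outside, world axes, zero at the start; "moment": the same for the moment, N m; "gripper_width": opening from 0.0 (shut) to 1.0 (fully open); "grip_force": force on a finger pad.
Only numpy, scipy, OpenCV 4.12 (cv2) and the standard library are available. Lean on these libraries where they do the work, as an engineer would, in place of code of your own. Each camera call takes 0.05 s, during which the arm holds its last target. There are 200 camera calls.

## Working session

There is one attempt and no reset: what is moved stays moved. The work goes in short steps, Python scripts to look and compute and a shell command to move; the robot and the scene stay as the last step left them, time stands still between calls to the robot, and variables do not carry over. Pictures are saved under pics/ and viewed, at most 14 in all, crops included, and the job is handed in when it is done.

```bash
mkdir -p pics
cat > h.py <<'E'
from station import env, cams, recognise, pinpoint
import numpy as np, cv2
from scipy.spatial.transform import Rotation as R
def w(p,c): return (np.linalg.inv(np.array(p['view']))@np.r_[c,1])[:3]
def proj(p,X):
    c=np.array(p['view'])@np.r_[X,1]; f=200/np.tan(np.radians(p['vfov'])/2)
    return p['cx']+f*c[0]/-c[2], p['cy']+f*c[1]/c[2]
def ray(p,u,v,z):
    f=200/np.tan(np.radians(p['vfov'])/2); V=np.linalg.inv(np.array(p['view']))
    d=V[:3,:3]@np.array([(u-p['cx'])/f,-(v-p['cy'])/f,-1]); o=V[:3,3]
    return o+d*(z-o[2])/d[2]
def find(p,n,k=2,fn=pinpoint):
    return [(round(d['p'],2),np.round(w(p,d['centre']),3).tolist()) for d in fn(p,n)[:k]]
E
python3 - <<'E'
from h import *
s=env.get_state();print(s['ee_pos'],s['ee_rot'],env.tip_reach,s['ft_force'])
for c in('top','side'):
    p=cams.capture(c);cv2.imwrite(f'pics/{c}0.png',p['pixels']);print(c,{k:v for k,v in p.items() if k!='pixels'})
    for n in ['unit_drawer0_handle','drawer_face','block_top','ring1_mid','base1_mid','ring2_mid','base2_mid','ring3_mid','base3_mid','mug','garlic','jar_a','jar_b','tin_can','pad']: print(n,find(p,n))
E
```

```text
[ 0.27461134 -0.67049142  0.25241689] [-3.08095206e+00 -6.06605504e-01  7.03400007e-04] 0.022 [-0.42289327  0.18535518 -0.58267343]
top {'vfov': 44.47410862695263, 'cx': 323.36461196385, 'cy': 198.5613708677602, 'view': array([[-1.04023774e-03, -9.99947943e-01,  1.01502874e-02,
        -2.04519045e-01],
       [ 9.89058707e-01,  4.68555916e-04,  1.47521707e-01,
        -5.72409945e-01],
       [-1.47518784e-01,  1.01926878e-02,  9.89006733e-01,
        -1.34572016e+00],
       [ 0.00000000e+00,  0.00000000e+00,  0.00000000e+00,
         1.00000000e+00]]), 'shot': 1}
unit_drawer0_handle [(0.58, [0.425, -0.292, 0.051])]
drawer_face [(0.59, [0.45, -0.29, 0.046])]
block_top [(0.69, [0.433, 0.123, 0.059])]
ring1_mid [(0.7, [0.564, -0.065, 0.008]), (0.62, [0.719, 0.076, 0.003])]
base1_mid [(0.64, [0.562, 0.121, 0.007])]
ring2_mid [(0.54, [0.561, -0.065, 0.013])]
base2_mid [(0.71, [0.561, -0.065, 0.008])]
ring3_mid [(0.76, [0.439, -0.034, 0.013]), (0.69, [0.761, 0.141, -0.001])]
base3_mid [(0.89, [0.443, -0.034, 0.009]), (0.73, [0.42, -0.293, 0.049])]
mug [(0.97, [0.721, 0.074, 0.001])]
gar
[... 654 characters left out ...]
andle [(0.83, [0.419, -0.286, 0.053])]
drawer_face [(0.89, [0.454, -0.29, 0.041])]
block_top [(0.97, [0.426, 0.129, 0.056])]
ring1_mid [(0.55, [0.562, 0.116, 0.011])]
base1_mid [(0.7, [0.553, 0.124, 0.002])]
ring2_mid [(0.66, [0.559, -0.067, 0.008]), (0.39, [0.44, -0.036, 0.01])]
base2_mid [(0.82, [0.556, -0.068, 0.006])]
ring3_mid [(0.79, [0.439, -0.035, 0.01]), (0.28, [0.381, -0.427, 0.001])]
base3_mid [(0.92, [0.439, -0.037, 0.006])]
mug [(0.9, [0.717, 0.08, 0.002])]
garlic [(0.69, [0.38, -0.425, 0.001]), (0.67, [0.765, -0.02, -0.001])]
jar_a [(0.86, [0.75, -0.097, -0.006])]
jar_b [(0.86, [0.75, -0.097, -0.006])]
tin_can [(0.72, [0.757, 0.144, -0.002])]
pad [(0.97, [0.4, -0.565, -0.001])]
```

View pics/top0.png

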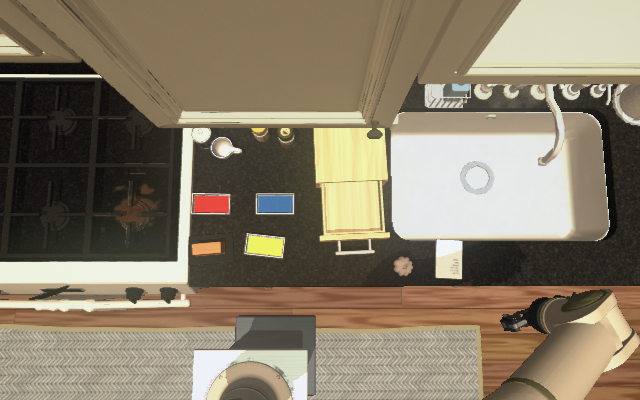

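View pics/side0.png

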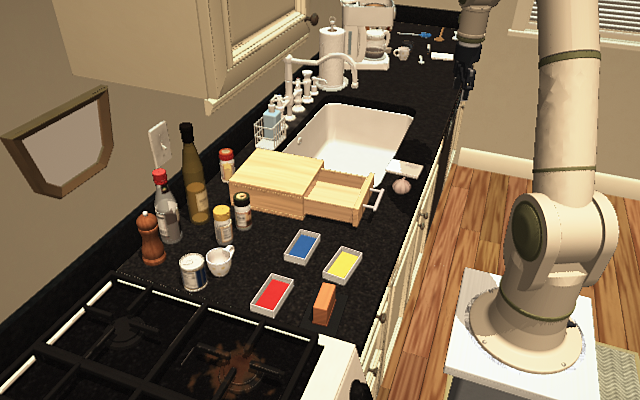

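The top view shows red at (211,204), blue (275,204), yellow (265,245), the block (207,248), the open drawer (354,208) and the handle (355,247). All three tins have bases. Next I refine the poses by colour.

```bash
cat >> h.py <<'E'
HUE=dict(red=((0,4),.009),blue=((100,125),.009),yellow=((24,34),.009),block=((6,15),.058))
def seg(p,col,z=None,box=(-.13,.2,.37,.65)):
    """pose (x,y,yaw of long side from world y) of coloured plate at height z, top camera"""
    hsv=cv2.cvtColor(p['pixels'],cv2.COLOR_BGR2HSV);(a,b),z0=HUE[col];z=z or z0
    m=cv2.inRange(hsv,(a,120,110),(b,255,255)); 
    if col=='red': m|=cv2.inRange(hsv,(172,120,110),(180,255,255))
    us=[proj(p,(x,y,z)) for x in box[2:] for y in box[:2]]
    k=np.zeros_like(m);u0,v0=np.min(us,0).astype(int);u1,v1=np.max(us,0).astype(int);k[v0:v1,u0:u1]=255;m&=k
    n,l,st,_=cv2.connectedComponentsWithStats(m)
    if n<2: return None
    i=1+np.argmax(st[1:,4]);v,u=np.nonzero(l==i)
    P=np.array([ray(p,a,b,z)[:2] for a,b in zip(u,v)],np.float32)
    (cx,cy),(a,b),t=cv2.minAreaRect(P)
    c=P.mean(0);ev,E=np.linalg.eigh(np.cov(P.T));d=E[:,1]*np.sign(E[1,1])
    return dict(c=np.round(c,4).tolist(),rect=np.round([cx,cy],4).tolist(),size=np.round(sorted([a,b]),3).tolist(),yaw=round(float(np.arctan2(-d[0],d[1])),3),n=len(u))
def tool():
    s=env.get_state();Rm=R.from_rotvec(s['ee_rot']).as_matrix();return np.array(s['ee_pos']),Rm
def delta(X,yaw=0):
    """tool-frame shift to X and turn share so that x_tool is at 90deg+yaw"""
    p,Rm=tool();T=R.from_euler('z',np.pi/2+yaw).as_matrix()@np.diag([1,-1,-1])
    return np.round(Rm.T@(np.array(X)-p),4).tolist(),np.round(R.from_matrix(Rm.T@T).as_rotvec()/(np.pi/4),3).tolist()
E
python3 - <<'E'
from h import *
p=cams.capture('top')
for c in HUE: print(c,seg(p,c))
print(delta((.5,-.2,.25)))
for n in ['ring1_mid','base1_mid','base2_mid','base3_mid','block_top','drawer_face','unit_drawer0_handle']: print(n,find(p,n,1))
cr=p['pixels'][120:265,180:395];cv2.imwrite('pics/c1.png',cv2.resize(cr,None,fx=3.6,fy=3.6,interpolation=cv2.INTER_CUBIC))
E
```

```text
red {'c': [0.5613999962806702, 0.12020000070333481], 'rect': [0.5614, 0.1205], 'size': [0.047, 0.098], 'yaw': 0.011, 'n': 580}
blue {'c': [0.5629000067710876, -0.06459999829530716], 'rect': [0.563, -0.0645], 'size': [0.044, 0.093], 'yaw': -0.004, 'n': 528}
yellow {'c': [0.4415000081062317, -0.03700000047683716], 'rect': [0.4417, -0.0369], 'size': [0.049, 0.098], 'yaw': -0.109, 'n': 588}
block {'c': [0.4311000108718872, 0.11990000307559967], 'rect': [0.4308, 0.1148], 'size': [0.035, 0.088], 'yaw': 0.055, 'n': 320}
([0.3869, -0.3504, 0.0032], [-0.0, 0.0, -1.505])
ring1_mid [(0.63, [0.56, 0.122, 0.013])]
base1_mid [(0.59, [0.562, 0.122, 0.004])]
base2_mid [(0.79, [0.564, -0.066, 0.008])]
base3_mid [(0.67, [0.441, -0.035, 0.007])]
block_top [(0.79, [0.432, 0.122, 0.058])]
drawer_face [(0.74, [0.455, -0.287, 0.044])]
unit_drawer0_handle [(0.84, [0.423, -0.291, 0.051])]
```

View pics/c1.png

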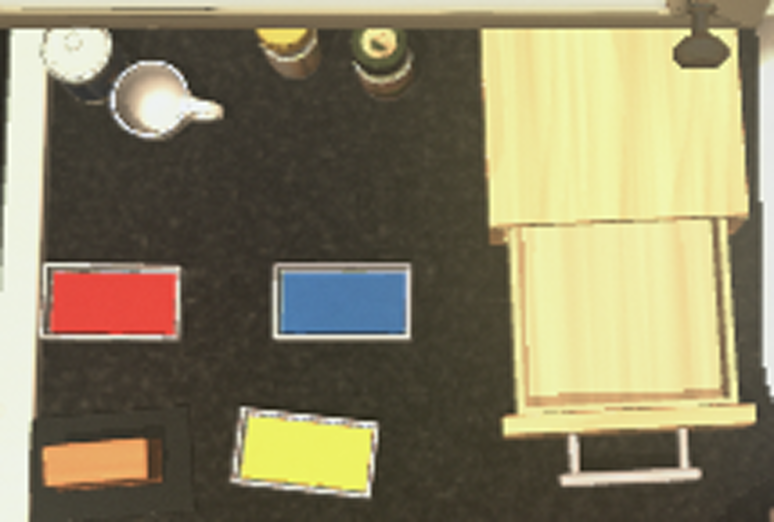

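The crop shows the block top at about crop (43–148, 437–488) with its side face to the right. The drawer's inside spans (525–725, 225–400), its handle is at (630,475), and yellow is slightly turned. I'll go over yellow first and refine the block and drawer on the way.

```bash
python3 -m jog '[[[0,0,-0.195],[0,0,0],1],[[0,0,-0.195],[0,0,0],1],[[0,0,-0.195],[0,0,0],1],[[0,0,-0.195],[0,0,0],1],[[0,0,-0.195],[0,0,0],1],[[0,0,-0.195],[0,0,0],1],[[0,0,-0.195],[0,0,0],1],[[0,0,0],[0.054,0.0081,0],1],[[0,0,0],[0.054,0.0081,0],1],[[0,0,0],[0.054,0.0081,0],1],[[0,0,0],[0.054,0.0081,0],1],[[0,0,0],[0.054,0.0081,0],1],[[0,0,0],[0.054,0.0081,0],1],[[0,0,0],[0.054,0.0081,0],1],[[0,0,0],[0.054,0.0081,0],1],[[0,0,0],[0.054,0.0081,0],1],[[0,0,0],[0.054,0.0081,0],1],[[0,0,0],[0.054,0.0081,0],1],[[0,0,0],[0.054,0.0081,0],1]]' 40
python3 - <<'E'
from h import *
print(delta((.4415,-.037,.03),-.109))
p=cv2.imread('pics/top0.png'); 
P=cams.capture('top')
o=lambda a,b,z:np.round(ray(P,180+a/3.6-.4,120+b/3.6-.4,z),4)
A=[o(*c,.058) for c in((43,446),(147,437),(149,480),(43,488))];print('block',A,np.mean(A,0))
for c in((503,418),(755,404)):print('face top outer?',o(*c,.078),o(c[0],c[1]+14,.078))
for c in((490,230),(748,215)):print('unit front top',o(*c,.09))
for c in((562,480),(700,475)):print('handle',o(*c,.05))
for c in((38,415),(190,405),(188,513),(33,515)):print('foot',o(*c,.006))
hsv=cv2.cvtColor(p,cv2.COLOR_BGR2HSV)[244:254,188:230]
print(hsv[4,::3].tolist())
E
```

```text
time_s: 4.38
ee_pos: [0.443, -0.0358, 0.2536]
ee_rot: [2.34, 2.095, 0.001]
ft_force: [1.2, -0.7, 0.2]
gripper_width: 1.002
grip_force: 0.0
([-0.0013, -0.0016, 0.2236], [0.001, 0.0, -0.002])
block [array([0.4444, 0.16  , 0.058 ]), array([0.4513, 0.0805, 0.058 ]), array([0.4184, 0.078 , 0.058 ]), array([0.4124, 0.1588, 0.058 ])] [0.431625 0.119325 0.058   ]
face top outer? [ 0.4644 -0.1932  0.078 ] [ 0.4538 -0.1932  0.078 ]
face top outer? [ 0.475  -0.3853  0.078 ] [ 0.4643 -0.385   0.078 ]
unit front top [ 0.6074 -0.1832  0.09  ]
unit front top [ 0.6193 -0.3812  0.09  ]
handle [ 0.4185 -0.2388  0.05  ]
handle [ 0.4223 -0.3456  0.05  ]
foot [0.4721 0.1784 0.006 ]
foot [0.4801 0.0573 0.006 ]
foot [0.3943 0.0566 0.006 ]
foot [0.3928 0.1792 0.006 ]
[[23, 56, 104], [15, 97, 97], [14, 143, 235], [14, 144, 235], [15, 143, 236], [15, 142, 235], [15, 144, 235], [15, 142, 235], [15, 143, 236], [15, 144, 235], [15, 145, 235], [13, 121, 80], [14, 123, 89], [22, 76, 64]]
```

```bash
python3 -m jog '[[[0,0,0],[-0.0013,-0.0016,0.05],1],[[0,0,0],[0,0,0.05],1],[[0,0,0],[0,0,0.05],1],[[0,0,0],[0,0,0.04],1],[[0,0,0],[0,0,0.018],1],[[0,0,0],[0,0,0.0136],1],[[0,0,0],[0,0,0],1],[[0,0,0],[0,0,0],0],[[0,0,0],[0,0,0],0],[[0,0,0],[0,0,0],0],[[0,0,0],[0,0,0],0],[[0,0,0],[0,0,0],0]]' 40
python3 - <<'E'
from h import *
p=cams.capture('top')
hsv=cv2.cvtColor(p['pixels'],cv2.COLOR_BGR2HSV)
m=cv2.inRange(hsv,(10,100,190),(19,200,255));k=np.zeros_like(m);k[238:262,180:230]=255;m&=k
v,u=np.nonzero(m);P=np.array([ray(p,a,b,.058)[:2] for a,b in zip(u,v)],np.float32)
print(len(u),P.mean(0),cv2.minAreaRect(P));ev,E=np.linalg.eigh(np.cov(P.T));print(E[:,1],np.sqrt(12*ev))
print(seg(p,'yellow'))
E
```

```text
time_s: 5.92
ee_pos: [0.4407, -0.0392, 0.0367]
ee_rot: [2.339, 2.095, -0.001]
ft_force: [-1.3, 0.1, 8.4]
gripper_width: 0.682
grip_force: 40.8<stdin>:6: RuntimeWarning: Mean of empty slice.
  ret = ret.dtype.type(ret / rcount)
Traceback (most recent call last):
cv2.error: OpenCV(4.12.0) /io/opencv/modules/imgproc/src/convhull.cpp:143: error: (-215:Assertion failed) total >= 0 && (depth == CV_32F || depth == CV_32S) in function 'convexHull'
```

```bash
python3 -m jog '[[[0,0,0],[0,0,-0.01],0],[[0,0,0],[0,0,-0.02],0],[[0,0,0],[0,0,-0.03],0],[[0,0,0],[0,0,-0.03],0],[[0,0,0],[0,0,-0.03],0],[[0,0,0],[0,0,0],0],[[0,0,0],[0,0,0],0]]' 40
python3 - <<'E'
from h import *
for c in ('top','side'):
    p=cams.capture(c);cv2.imwrite(f'pics/{c}2.png',p['pixels'][60:360,120:400])
    for n in('ring3_mid','base3_mid','block_top'):print(find(p,n,1))
a=cv2.imread('pics/top2.png');b=cv2.imread('pics/side2.png');cv2.imwrite('pics/two2.png',cv2.resize(np.hstack([a,b]),(800,428)))
E
```

```text
time_s: 6.85
ee_pos: [0.4402, -0.0392, 0.1555]
ee_rot: [2.34, 2.095, -0.003]
ft_force: [0.6, -0.1, -2.0]
gripper_width: 0.678
grip_force: 43.6
[]
[]
[(0.74, [0.432, 0.123, 0.057])]
[(0.95, [0.439, -0.036, 0.129])]
[(0.8, [0.438, -0.036, 0.122])]
[]
```

View pics/two2.png

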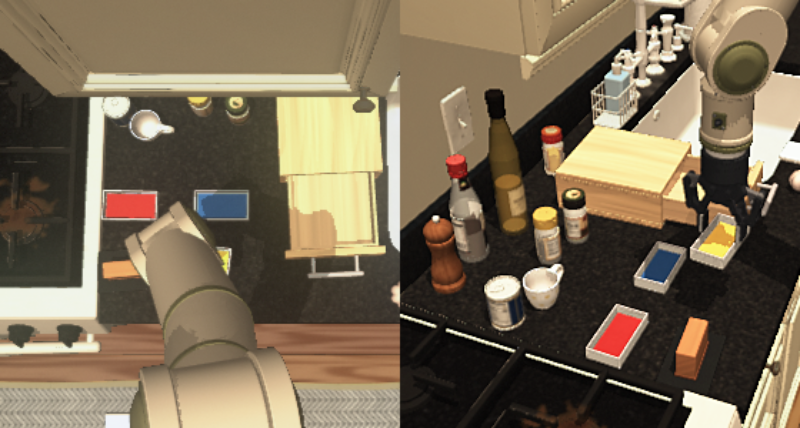

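Yellow is held level with its base in (side crop at 715,240). The top view gives the block at (120,270). Moving over the block.

```bash
python3 -m jog '[[[0,0,-0.12],[0.04,0,0],0],[[0,0,-0.12],[0.04,0,0],0],[[0,0,0],[0.04,0,0],0],[[0,0,0],[0.03,0,0],0],[[0,0,0],[0,0,0],0],[[0,0,0],[0,0,0],0]]' 40
python3 - <<'E'
from h import *
print(delta((.4315,.119,.0427),.08))
p=cams.capture('side')
for n in('ring3_mid','base3_mid','block_top'):print(find(p,n,1))
cv2.imwrite('pics/s3.png',cv2.resize(p['pixels'][180:360,220:420],None,fx=3,fy=3))
E
```

```text
time_s: 8.0
ee_pos: [0.4399, 0.1101, 0.1552]
ee_rot: [2.132, 2.307, -0.005]
ft_force: [0.9, 0.0, -1.3]
gripper_width: 0.674
grip_force: 43.6
([0.0098, -0.0075, 0.1125], [-0.002, 0.003, -0.001])
[(0.69, [0.437, 0.112, 0.13])]
[(0.77, [0.437, 0.113, 0.124])]
[(0.96, [0.43, 0.127, 0.057])]
```

View pics/s3.png

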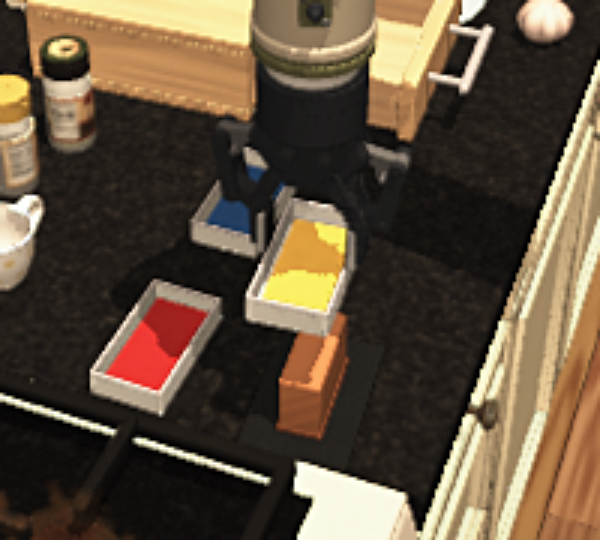

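The ring is held over the block, the red tin is left of it, and the block top is at crop (315,345). Lowering in stages.

```bash
python3 -m jog '[[[0,0,0],[0.011,-0.0077,0.03],0],[[0,0,0],[0,0,0.015],0],[[0,0,0],[0,0,0.005],0],[[0,0,0],[0,0,0],0],[[0,0,0],[0,0,0.005],0],[[0,0,0],[0,0,0.007],0],[[0,0,0],[0,0,0.007],0],[[0,0,0],[0,0,0.007],0],[[0,0,0],[0,0,0],0]]' 40
python3 - <<'E'
from h import *
print(delta((.4315,.1205,.0427),.08))
p=cams.capture('side')
for n in('ring3_mid','base3_mid','block_top'):print(find(p,n,1))
E
```

```text
time_s: 9.32
ee_pos: [0.4312, 0.121, 0.0789]
ee_rot: [-2.132, -2.308, 0.005]
ft_force: [0.1, 0.6, -0.7]
gripper_width: 0.674
grip_force: 43.9
([-0.0004, 0.0003, 0.0362], [-0.003, 0.003, -0.001])
[]
[(0.66, [0.428, 0.124, 0.06])]
[(0.58, [0.426, 0.126, 0.057])]
```

```bash
python3 -m jog '[[[0,0,0],[0,0,0.01],0],[[0,0,0],[0,0,0.01],0],[[0,0,0],[0,0,0.008],0],[[0,0,0],[0,0,0.006],0],[[0,0,0],[0,0,0],0],[[0,0,0],[0,0,0],0]]' 40
python3 - <<'E'
from h import *
p=cams.capture('side')
for n in('ring3_mid','base3_mid','block_top'):print(find(p,n,1))
cv2.imwrite('pics/s4.png',cv2.resize(p['pixels'][220:360,240:420],None,fx=3,fy=3))
E
```

```text
time_s: 10.28
ee_pos: [0.4315, 0.1209, 0.0456]
ee_rot: [2.132, 2.307, -0.003]
ft_force: [-0.0, 0.5, -0.9]
gripper_width: 0.677
grip_force: 43.9
[(0.53, [0.428, 0.127, 0.024])]
[(0.82, [0.429, 0.122, 0.061])]
[(0.6, [0.428, 0.124, 0.06])]
```

View pics/s4.png

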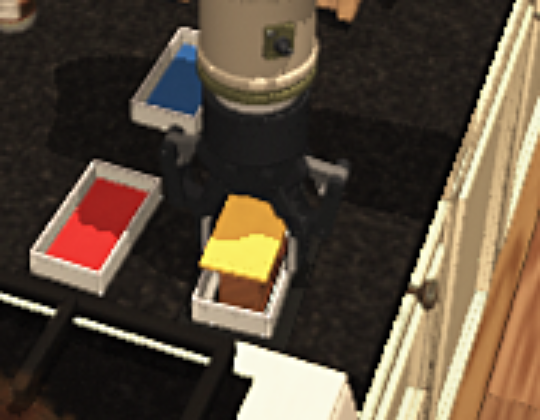

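The yellow base stands on the block with the ring down round the foot. Release the ring, rise, and grip the base lightly.

```bash
python3 -m jog '[[[0,0,0],[0,0,0.002],0],[[0,0,0],[0,0,0],1],[[0,0,0],[0,0,0],1],[[0,0,0],[0,0,0],1],[[0,0,0],[0,0,-0.01],1],[[0,0,0],[0,0,-0.012],1],[[0,0,0],[0,0,0],1],[[0,0,0],[0,0,0],0],[[0,0,0],[0,0,0],0],[[0,0,0],[0,0,0],0],[[0,0,0],[0,0,0],0],[[0,0,0],[0,0,0],0]]' 20
python3 - <<'E'
from h import *
p=cams.capture('side')
for n in('ring3_mid','base3_mid','block_top'):print(find(p,n,1))
E
```

```text
time_s: 11.98
ee_pos: [0.4315, 0.121, 0.0653]
ee_rot: [2.132, 2.307, -0.003]
ft_force: [0.4, -0.4, -0.6]
gripper_width: 0.578
grip_force: 20.8
[(0.81, [0.429, 0.123, 0.017])]
[(0.84, [0.43, 0.121, 0.062])]
[(0.92, [0.423, 0.128, 0.055])]
```

```bash
python3 -m jog '[[[0,0,0],[0,0,-0.01],0],[[0,0,0],[0,0,-0.03],0],[[0,0,0],[0,0,-0.04],0],[[0,0,0],[0,0,-0.03],0],[[0,0,0],[-0.02,0.004,0],0],[[0,0,0],[-0.04,0.008,0],0],[[0,0,0],[-0.045,0.009,0],0],[[0,0,0],[-0.05,0.01,0],0],[[0,0,0],[-0.05,0.01,0],0],[[0,0,0],[-0.05,0.01,0],0],[[0,0,0],[-0.05,0.01,0],0],[[0,0,0],[-0.05,0.01,0],0],[[0,0,0],[-0.04,0.008,0],0],[[0,0,0],[-0.017,0.002,0],0],[[0,0,0],[0,0,0],0],[[0,0,0],[0,0,0],0]]' 20
python3 - <<'E'
from h import *
print(delta((.5455,-.283,.04),.055))
p=cams.capture('side')
for n in('ring3_mid','base3_mid','drawer_face'):print(find(p,n,1))
p=cams.capture('top');cv2.imwrite('pics/t5.png',cv2.resize(p['pixels'][120:265,180:395],None,fx=3,fy=3))
E
```

```text
time_s: 14.18
ee_pos: [0.5445, -0.2814, 0.176]
ee_rot: [-2.13, -2.309, 0.002]
ft_force: [0.3, 0.1, -1.2]
gripper_width: 0.583
grip_force: 21.1
([-0.0016, 0.001, 0.136], [-0.002, 0.001, 0.033])
[(0.67, [0.429, 0.125, 0.014])]
[(0.81, [0.541, -0.277, 0.171])]
[(0.92, [0.453, -0.286, 0.041])]
```

View pics/t5.png

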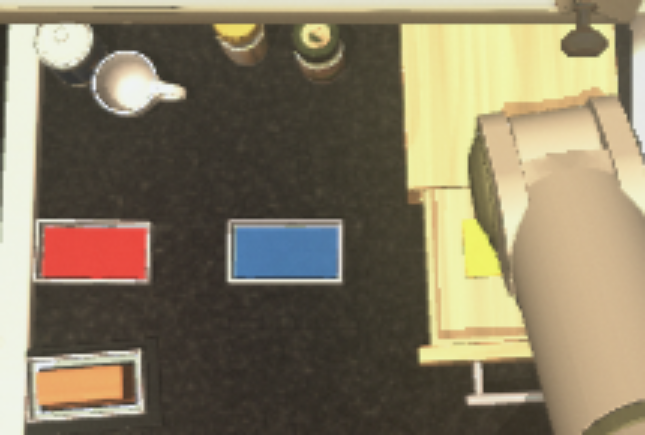

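The top view shows the empty yellow ring round the block (86,385), with the yellow base over the drawer opening (480,250). Lowering until the tips near the drawer floor.

```bash
python3 -m jog '[[[0,0,0.033],[-0.0016,0.001,0.03],0],[[0,0,0],[0,0,0.03],0],[[0,0,0],[0,0,0.03],0],[[0,0,0],[0,0,0.014],0],[[0,0,0],[0,0,0.006],0],[[0,0,0],[0,0,0],0],[[0,0,0],[0,0,0],0]]' 20
python3 -c "
from h import *
print(env.tip_reach)
p=cams.capture('side')
print(find(p,'base3_mid',1),find(p,'drawer_face',1))
cv2.imwrite('pics/s6.png',cv2.resize(p['pixels'][120:260,240:420],None,fx=3,fy=3))"
```

```text
time_s: 15.3
ee_pos: [0.5462, -0.2852, 0.0669]
ee_rot: [2.161, 2.278, -0.002]
ft_force: [-1.0, 0.2, -0.1]
gripper_width: 0.581
grip_force: 21.1
0.022
[(0.84, [0.544, -0.284, 0.062])] [(0.83, [0.455, -0.288, 0.047])]
```

View pics/s6.png

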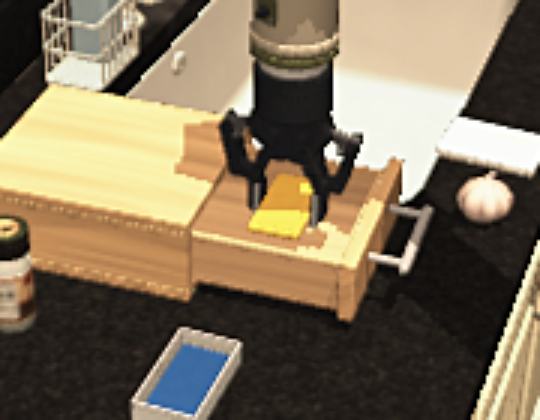

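The base is level between the fingers, inside the drawer walls (crop 285,205). Lowering gently until contact.

```bash
python3 -m jog '[[[0,0,0],[0,0,0.004],0],[[0,0,0],[0,0,0.004],0],[[0,0,0],[0,0,0],0],[[0,0,0],[0,0,0],0]]' 20; python3 -m jog '[[[0,0,0],[0,0,0.004],0],[[0,0,0],[0,0,0.004],0],[[0,0,0],[0,0,0],0],[[0,0,0],[0,0,0],0]]' 20
```

```text
time_s: 15.95
ee_pos: [0.5457, -0.285, 0.0579]
ee_rot: [2.162, 2.279, -0.003]
ft_force: [0.1, -0.6, -0.5]
gripper_width: 0.578
grip_force: 21.1
time_s: 16.45
ee_pos: [0.5458, -0.285, 0.0499]
ee_rot: [2.162, 2.279, -0.003]
ft_force: [-0.4, 0.2, -0.6]
gripper_width: 0.58
grip_force: 21.1
```

```bash
python3 -m jog '[[[0,0,0],[0,0,0.004],0],[[0,0,0],[0,0,0],0],[[0,0,0],[0,0,0],0],[[0,0,0],[0,0,0],0]]' 20; python3 -m jog '[[[0,0,0],[0,0,0.003],0],[[0,0,0],[0,0,0],0],[[0,0,0],[0,0,0],0],[[0,0,0],[0,0,0],0]]' 20
```

```text
time_s: 16.95
ee_pos: [0.5458, -0.2851, 0.046]
ee_rot: [2.162, 2.279, -0.003]
ft_force: [-0.0, 0.0, -1.3]
gripper_width: 0.582
grip_force: 21.1
time_s: 17.45
ee_pos: [0.5458, -0.285, 0.043]
ee_rot: [2.162, 2.279, -0.003]
ft_force: [-0.1, -0.7, -0.6]
gripper_width: 0.583
grip_force: 21.1
```

```bash
python3 -m jog '[[[0,0,0],[0,0,0.003],0],[[0,0,0],[0,0,0],0],[[0,0,0],[0,0,0],0],[[0,0,0],[0,0,0],0]]' 20; python3 -m jog '[[[0,0,0],[0,0,0.003],0],[[0,0,0],[0,0,0],0],[[0,0,0],[0,0,0],0],[[0,0,0],[0,0,0],0]]' 20
```

```text
time_s: 17.95
ee_pos: [0.5473, -0.285, 0.0412]
ee_rot: [2.16, 2.277, -0.001]
ft_force: [0.7, 0.2, 10.1]
gripper_width: 0.576
grip_force: 27.2
time_s: 18.45
ee_pos: [0.5498, -0.2849, 0.041]
ee_rot: [2.156, 2.275, 0.003]
ft_force: [-0.2, 1.0, 33.4]
gripper_width: 0.58
grip_force: 41.1
```

```bash
python3 -m jog '[[[0,0,0],[0,0,-0.004],0],[[0,0,0],[0,0,0],0],[[0,0,0],[0,0,0],0.72],[[0,0,0],[0,0,0],0.72],[[0,0,0],[0,0,0],0.85],[[0,0,0],[0,0,0],0.85],[[0,0,0],[0,0,-0.05],0.85],[[0,0,0],[0,0,-0.05],0.85],[[0,0,0],[0,0,-0.04],1],[[0,0,0],[0,0,0],1]]' 20
python3 -c "
from h import *
p=cams.capture('side')
for n in ['base3_mid','drawer_face','ring3_mid','block_top']:print(find(p,n,1))
q=cams.capture('top')
for n in ['ring3_mid','block_top','ring2_mid','base2_mid','base1_mid']:print(find(q,n,1))
for c in('red','blue'): print(seg(q,c))
print(delta((.430,.120,.06),.08))
cv2.imwrite('pics/s7.png',cv2.resize(p['pixels'][120:260,240:420],None,fx=2,fy=2))"
```

```text
time_s: 19.7
ee_pos: [0.5478, -0.2852, 0.1843]
ee_rot: [2.158, 2.275, 0.0]
ft_force: [0.1, -0.8, -0.4]
gripper_width: 0.999
grip_force: 0.0
[(0.8, [0.545, -0.283, 0.024])]
[(0.73, [0.461, -0.285, 0.043])]
[(0.6, [0.429, 0.126, 0.016])]
[(0.68, [0.427, 0.128, 0.056])]
[(0.7, [0.432, 0.129, 0.019])]
[(0.91, [0.435, 0.121, 0.055])]
[(0.74, [0.56, -0.065, 0.011])]
[(0.96, [0.561, -0.064, 0.006])]
[(0.72, [0.56, 0.121, 0.007])]
{'c': [0.5613999962806702, 0.11990000307559967], 'rect': [0.5614, 0.1204], 'size': [0.047, 0.099], 'yaw': -0.0, 'n': 582}
{'c': [0.5627999901771545, -0.06440000236034393], 'rect': [0.5618, -0.0645], 'size': [0.047, 0.093], 'yaw': 0.005, 'n': 531}
([0.4104, -0.0941, 0.1202], [-0.002, 0.001, -0.035])
```

View pics/s7.png

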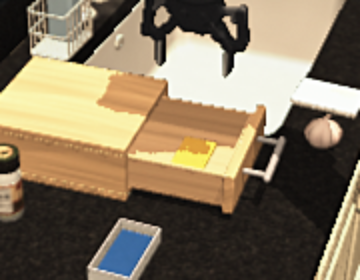

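The base lies flat in the drawer (crop 195,152). Now I'll fetch the empty yellow ring from the block.

```bash
python3 -m jog '[[[0,0,-0.035],[0.045,-0.01,0],1],[[0,0,0],[0.05,-0.0106,0],1],[[0,0,0],[0.05,-0.0106,0],1],[[0,0,0],[0.05,-0.0106,0],1],[[0,0,0],[0.05,-0.0106,0],1],[[0,0,0],[0.05,-0.0106,0],1],[[0,0,0],[0.05,-0.0106,0],1],[[0,0,0],[0.045,-0.0106,0],1],[[0,0,0],[0.022,-0.005,0.03],1],[[0,0,0],[0,0,0.03],1],[[0,0,0],[0,0,0.02],1],[[0,0,0],[0,0,0],1]]' 40
python3 -c "
from h import *
print(delta((.4315,.121,.038),.08))"
```

```text
time_s: 21.75
ee_pos: [0.4244, 0.1192, 0.0995]
ee_rot: [-2.129, -2.31, 0.006]
ft_force: [0.0, -0.8, 0.3]
gripper_width: 0.998
grip_force: 0.0
([0.0014, 0.0074, 0.0615], [-0.004, 0.003, 0.002])
```

```bash
python3 -m jog '[[[0,0,0],[0.0014,0.0074,0.03],1],[[0,0,0],[0,0,0.02],1],[[0,0,0],[0,0,0.0115],1],[[0,0,0],[0,0,0],1],[[0,0,0],[0,0,0],0],[[0,0,0],[0,0,0],0],[[0,0,0],[0,0,0],0],[[0,0,0],[0,0,0],0],[[0,0,0],[0,0,0],0]]' 40
python3 -m jog '[[[0,0,0],[0,0,-0.01],0],[[0,0,0],[0,0,-0.03],0],[[0,0,0],[0,0,-0.03],0],[[0,0,0],[0,0,-0.03],0],[[0,0,0],[0,0,0],0],[[0,0,0],[-0.03,0,0],0],[[0,0,0],[-0.05,-0.001,0],0],[[0,0,0],[-0.05,-0.001,0],0],[[0,0,0],[-0.028,-0.001,0],0],[[0,0,0],[0,0,0.03],0],[[0,0,0],[0,0,0.03],0],[[0,0,0],[0,0,0.03],0],[[0,0,0],[0,0,0.004],0],[[0,0,0],[0,0,0],0],[[0,0,0],[0,0,0],0]]' 40
python3 -c "
from h import *
p=cams.capture('side')
for n in ['ring3_mid','block_top']:print(find(p,n,1))"
```

```text
time_s: 22.88
ee_pos: [0.4327, 0.1208, 0.04]
ee_rot: [2.13, 2.307, -0.001]
ft_force: [-1.5, 0.6, 7.9]
gripper_width: 0.686
grip_force: 41.0
time_s: 24.75
ee_pos: [0.4423, -0.0369, 0.046]
ee_rot: [2.13, 2.308, -0.002]
ft_force: [0.0, -0.6, -1.4]
gripper_width: 0.685
grip_force: 43.9
[(0.78, [0.439, -0.031, 0.02])]
[(0.83, [0.427, 0.126, 0.057])]
```

```bash
python3 -m jog '[[[0,0,0],[0,0,0.006],0],[[0,0,0],[0,0,0.005],0],[[0,0,0],[0,0,0],0],[[0,0,0],[0,0,0],1],[[0,0,0],[0,0,0],1],[[0,0,0],[0,0,0],1],[[0,0,0],[0,0,-0.04],1],[[0,0,0],[0,0,-0.06],1],[[0,0,0.102],[0,0,0],1],[[0,0,0],[-0.01,0.04,0],1],[[0,0,0],[-0.01,0.045,0],1],[[0,0,0],[-0.0075,0.035,0],1],[[0,0,0],[0,0,0],1]]' 40
python3 -c "
from h import *
print(delta((.562,-.0645,.034),0))
p=cams.capture('side')
for n in ['ring3_mid','ring2_mid','base2_mid','base1_mid','base3_mid','drawer_face']:print(find(p,n,1))"
```

```text
time_s: 26.52
ee_pos: [0.5641, -0.0649, 0.1337]
ee_rot: [2.223, 2.219, -0.001]
ft_force: [-1.4, 0.2, -0.3]
gripper_width: 1.002
grip_force: 0.0
([0.0005, -0.0021, 0.0997], [0.0, 0.001, -0.002])
[(0.91, [0.437, -0.037, 0.008])]
[(0.84, [0.559, -0.066, 0.009])]
[(0.61, [0.553, -0.063, 0.007])]
[(0.86, [0.556, 0.127, 0.001])]
[(0.77, [0.544, -0.285, 0.021])]
[(0.95, [0.46, -0.287, 0.045])]
```

```bash
python3 -m jog '[[[0,0,0],[0.0005,-0.0015,0.04],1],[[0,0,0],[0,0,0.03],1],[[0,0,0],[0,0,0.02],1],[[0,0,0],[0,0,0.0097],1],[[0,0,0],[0,0,0],1],[[0,0,0],[0,0,0],0],[[0,0,0],[0,0,0],0],[[0,0,0],[0,0,0],0],[[0,0,0],[0,0,0],0],[[0,0,0],[0,0,0],0]]' 40
python3 -m jog '[[[0,0,0],[0,0,-0.01],0],[[0,0,0],[0,0,-0.03],0],[[0,0,0],[0,0,-0.04],0],[[0,0,0],[0,0,-0.04],0],[[0,0,-0.102],[0,0,0],0],[[0,0,0],[0.025,-0.0144,0],0],[[0,0,0],[0.045,-0.0264,0],0],[[0,0,0],[0.045,-0.0264,0],0],[[0,0,0],[0.045,-0.0264,0],0],[[0,0,0],[0.036,-0.021,0],0],[[0,0,0],[0,0,0],0],[[0,0,0],[0,0,0],0]]' 40
python3 -c "
from h import *
print(delta((.4315,.122,.042),.08))
p=cams.capture('side')
for n in ['ring2_mid','base2_mid','block_top']:print(find(p,n,1))"
```

```text
time_s: 28.12
ee_pos: [0.5609, -0.064, 0.0356]
ee_rot: [2.22, 2.22, -0.002]
ft_force: [-1.1, 0.2, 6.9]
gripper_width: 0.68
grip_force: 41.4
time_s: 29.62
ee_pos: [0.431, 0.1221, 0.1547]
ee_rot: [2.13, 2.308, -0.003]
ft_force: [-0.2, -0.1, -1.9]
gripper_width: 0.68
grip_force: 44.1
([0.0001, 0.0006, 0.1127], [-0.001, 0.003, 0.0])
[(0.76, [0.431, 0.118, 0.13])]
[(0.92, [0.423, 0.122, 0.124])]
[(0.57, [0.426, 0.124, 0.057])]
```

```bash
python3 -m jog '[[[0,0,0],[0,0.0006,0.03],0],[[0,0,0],[0,0,0.015],0],[[0,0,0],[0,0,0.005],0],[[0,0,0],[0,0,0.005],0],[[0,0,0],[0,0,0.007],0],[[0,0,0],[0,0,0.007],0],[[0,0,0],[0,0,0.007],0],[[0,0,0],[0,0,0],0]]' 40
python3 -m jog '[[[0,0,0],[0,0,0.01],0],[[0,0,0],[0,0,0.01],0],[[0,0,0],[0,0,0.008],0],[[0,0,0],[0,0,0.006],0],[[0,0,0],[0,0,0],0]]' 40
python3 -c "
from h import *
print(delta((.4315,.122,.077),.08))
p=cams.capture('side')
for n in ['ring2_mid','base2_mid','block_top']:print(find(p,n,1))"
```

```text
time_s: 30.82
ee_pos: [0.431, 0.1225, 0.0778]
ee_rot: [2.13, 2.309, -0.004]
ft_force: [0.2, 0.1, -1.2]
gripper_width: 0.679
grip_force: 44.3
time_s: 31.45
ee_pos: [0.431, 0.1224, 0.0439]
ee_rot: [2.13, 2.309, -0.004]
ft_force: [-0.3, -0.1, -1.7]
gripper_width: 0.681
grip_force: 44.3
([-0.0005, 0.0004, -0.0331], [-0.002, 0.003, 0.001])
[(0.78, [0.426, 0.121, 0.02])]
[(0.86, [0.426, 0.121, 0.064])]
[(0.64, [0.43, 0.126, 0.058])]
```

```bash
python3 -m jog '[[[0,0,0],[0,0,0.001],0],[[0,0,0],[0,0,0],1],[[0,0,0],[0,0,0],1],[[0,0,0],[0,0,0],1],[[0,0,0],[0,0,-0.015],1],[[0,0,0],[0,0,-0.015],1],[[0,0,0],[0,0,0],1],[[0,0,0],[0,0,0],0],[[0,0,0],[0,0,0],0],[[0,0,0],[0,0,0],0],[[0,0,0],[0,0,0],0],[[0,0,0],[0,0,0],0]]' 20
python3 -m jog '[[[0,0,0],[0,0,-0.01],0],[[0,0,0],[0,0,-0.02],0],[[0,0,0],[0,0,0],0]]' 20
python3 -c "
from h import *
p=cams.capture('side')
for n in ['ring2_mid','base2_mid','block_top']:print(find(p,n,1))
cv2.imwrite('pics/s8.png',cv2.resize(p['pixels'][220:360,240:420],None,fx=2,fy=2))"
```

```text
time_s: 33.15
ee_pos: [0.4311, 0.1225, 0.0731]
ee_rot: [2.13, 2.309, -0.003]
ft_force: [-0.1, 0.2, -0.1]
gripper_width: 0.577
grip_force: 21.5
time_s: 33.52
ee_pos: [0.4317, 0.1225, 0.104]
ee_rot: [2.131, 2.307, -0.0]
ft_force: [-1.3, -0.0, -0.7]
gripper_width: 0.578
grip_force: 21.5
[(0.89, [0.432, 0.12, 0.015])]
[(0.64, [0.427, 0.124, 0.091])]
[(0.59, [0.426, 0.126, 0.057])]
```

View pics/s8.png

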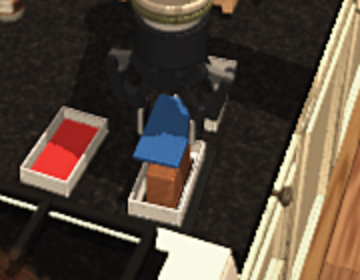

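The blue base is held level above the block (crop 165,130), and its ring is round the foot.

```bash
python3 -m jog '[[[0,0,0],[0,0,-0.04],0],[[0,0,0],[0,0,-0.036],0],[[0,0,0],[-0.02,0.004,0],0],[[0,0,0],[-0.04,0.008,0],0],[[0,0,0],[-0.045,0.009,0],0],[[0,0,0],[-0.05,0.01,0],0],[[0,0,0],[-0.05,0.01,0],0],[[0,0,0],[-0.05,0.01,0],0],[[0,0,0],[-0.05,0.01,0],0],[[0,0,0],[-0.05,0.01,0],0],[[0,0,0],[-0.04,0.008,0],0],[[0,0,0],[-0.018,0.002,0],0],[[0,0,0.033],[0,0,0],0],[[0,0,0],[0,0,0],0]]' 20
python3 - <<'E'
from h import *
print(delta((.5455,-.283,.049),.055))
p=cams.capture('side')
for n in('ring2_mid','base2_mid','base3_mid','drawer_face'):print(find(p,n,1))
E
```

```text
time_s: 35.48
ee_pos: [0.5449, -0.2806, 0.1797]
ee_rot: [-2.158, -2.282, 0.003]
ft_force: [0.1, -0.1, -0.3]
gripper_width: 0.575
grip_force: 21.5
([-0.0024, 0.0006, 0.1307], [-0.002, 0.001, 0.001])
[(0.96, [0.432, 0.122, 0.018])]
[(0.69, [0.539, -0.282, 0.168])]
[(0.6, [0.548, -0.283, 0.023])]
[(0.76, [0.458, -0.288, 0.044])]
```

```bash
python3 -m jog '[[[0,0,0],[-0.0024,0.0006,0.04],0],[[0,0,0],[0,0,0.04],0],[[0,0,0],[0,0,0.03],0],[[0,0,0],[0,0,0.012],0],[[0,0,0],[0,0,0.008],0],[[0,0,0],[0,0,0],0],[[0,0,0],[0,0,0],0]]' 20
python3 -m jog '[[[0,0,0],[0,0,0],0.72],[[0,0,0],[0,0,0],0.72],[[0,0,0],[0,0,0],0.85],[[0,0,0],[0,0,0],0.85],[[0,0,0],[0,0,-0.05],0.85],[[0,0,0],[0,0,-0.05],0.85],[[0,0,0],[0,0,-0.04],1],[[0,0,0],[0,0,0],1]]' 20
python3 -c "
from h import *
p=cams.capture('side')
for n in ['base2_mid','base3_mid','drawer_face','ring3_mid','ring2_mid','block_top']:print(find(p,n,1))
q=cams.capture('top')
for n in ['ring3_mid','ring2_mid','base1_mid']:print(find(q,n,1))
print(seg(q,'red'))
print(delta((.4315,.1215,.1),.08))
cv2.imwrite('pics/s9.png',cv2.resize(p['pixels'][120:260,240:420],None,fx=2,fy=2))"
```

```text
time_s: 36.6
ee_pos: [0.5462, -0.2854, 0.0507]
ee_rot: [2.159, 2.28, -0.002]
ft_force: [0.4, 1.1, -1.1]
gripper_width: 0.578
grip_force: 21.5
time_s: 37.6
ee_pos: [0.5478, -0.2852, 0.1932]
ee_rot: [2.156, 2.276, 0.001]
ft_force: [0.3, -1.4, -0.2]
gripper_width: 1.001
grip_force: 0.0
[(0.62, [0.54, -0.285, 0.033])]
[]
[(0.78, [0.459, -0.287, 0.043])]
[(0.76, [0.438, -0.03, 0.01])]
[(0.96, [0.43, 0.122, 0.014])]
[(0.66, [0.425, 0.126, 0.06])]
[(0.74, [0.44, -0.031, 0.01])]
[]
[(0.97, [0.56, 0.119, 0.007])]
{'c': [0.5613999962806702, 0.11999999731779099], 'rect': [0.5614, 0.1204], 'size': [0.047, 0.099], 'yaw': 0.003, 'n': 581}
([0.4121, -0.0919, 0.089], [-0.002, 0.001, -0.032])
```

View pics/s9.png

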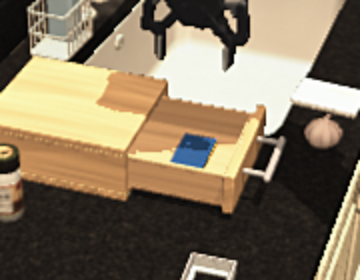

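Blue lies flat on yellow (crop 195,150). Now ring 2.

```bash
python3 -m jog '[[[0,0,-0.033],[0.045,-0.01,0],1],[[0,0,0],[0.05,-0.0106,0],1],[[0,0,0],[0.05,-0.0106,0],1],[[0,0,0],[0.05,-0.0106,0],1],[[0,0,0],[0.05,-0.0106,0],1],[[0,0,0],[0.05,-0.0106,0],1],[[0,0,0],[0.05,-0.0106,0],1],[[0,0,0],[0.045,-0.0106,0],1],[[0,0,0],[0.022,-0.002,0.03],1],[[0,0,0],[0,0,0.04],1],[[0,0,0],[0,0,0.02],1],[[0,0,0],[0,0,0],1]]' 40
python3 -c "
from h import *
print(delta((.4315,.1215,.038),.08))"
```

```text
time_s: 39.65
ee_pos: [0.4273, 0.1193, 0.0983]
ee_rot: [-2.128, -2.31, 0.006]
ft_force: [0.0, 0.3, -0.5]
gripper_width: 1.0
grip_force: 0.0
([0.0019, 0.0046, 0.0603], [-0.004, 0.003, 0.002])
```

```bash
python3 -m jog '[[[0,0,0],[0.0019,0.0046,0.03],1],[[0,0,0],[0,0,0.02],1],[[0,0,0],[0,0,0.0105],1],[[0,0,0],[0,0,0],1],[[0,0,0],[0,0,0],0],[[0,0,0],[0,0,0],0],[[0,0,0],[0,0,0],0],[[0,0,0],[0,0,0],0],[[0,0,0],[0,0,0],0]]' 40
python3 -m jog '[[[0,0,0],[0,0,-0.01],0],[[0,0,0],[0,0,-0.03],0],[[0,0,0],[0,0,-0.03],0],[[0,0,0],[0,0,-0.03],0],[[0,0,0],[-0.026,0.015,0],0],[[0,0,0],[-0.045,0.0264,0],0],[[0,0,0],[-0.045,0.0264,0],0],[[0,0,0],[-0.045,0.0264,0],0],[[0,0,0],[-0.036,0.021,0],0],[[0,0,0],[0,0,0.03],0],[[0,0,0],[0,0,0.03],0],[[0,0,0],[0,0,0.03],0],[[0,0,0],[0,0,0.006],0],[[0,0,0],[0,0,0],0]]' 40
python3 -c "
from h import *
p=cams.capture('side')
for n in ['ring2_mid','block_top']:print(find(p,n,1))"
```

```text
time_s: 40.78
ee_pos: [0.4327, 0.1211, 0.0398]
ee_rot: [2.13, 2.307, -0.001]
ft_force: [-1.7, 1.1, 8.5]
gripper_width: 0.69
grip_force: 40.9
time_s: 42.52
ee_pos: [0.563, -0.0659, 0.0435]
ee_rot: [2.13, 2.309, -0.003]
ft_force: [0.1, 0.6, -1.2]
gripper_width: 0.685
grip_force: 44.0
[(0.62, [0.56, -0.065, 0.021])]
[(0.75, [0.427, 0.127, 0.058])]
```

```bash
python3 -m jog '[[[0,0,0],[0,0,0.006],0],[[0,0,0],[0,0,0.003],0],[[0,0,0],[0,0,0],0],[[0,0,0],[0,0,0],1],[[0,0,0],[0,0,0],1],[[0,0,0],[0,0,0],1],[[0,0,0],[0,0,-0.04],1],[[0,0,0],[0,0,-0.06],1],[[0,0,0.102],[0,0,0],1],[[0,0,0],[0.05,0,0],1],[[0,0,0],[0.05,0,0],1],[[0,0,0],[0.05,0,0],1],[[0,0,0],[0.036,-0.0016,0],1],[[0,0,0],[0,0,0],1]]' 40
python3 -c "
from h import *
print(delta((.561,.1203,.034),0))
p=cams.capture('side')
for n in ['ring3_mid','ring2_mid','ring1_mid','base1_mid']:print(find(p,n,1))"
```

```text
time_s: 44.42
ee_pos: [0.561, 0.1241, 0.134]
ee_rot: [-2.215, -2.227, 0.0]
ft_force: [-0.3, -0.2, -0.3]
gripper_width: 0.996
grip_force: 0.0
([-0.0038, 0.0, 0.1], [-0.001, -0.001, 0.007])
[(0.71, [0.441, -0.033, 0.007])]
[(0.84, [0.564, -0.066, 0.01])]
[(0.64, [0.562, 0.12, 0.011])]
[(0.7, [0.552, 0.123, 0.003])]
```

```bash
python3 -m jog '[[[0,0,0.007],[-0.0038,0,0.04],1],[[0,0,0],[0,0,0.03],1],[[0,0,0],[0,0,0.02],1],[[0,0,0],[0,0,0.01],1],[[0,0,0],[0,0,0],1],[[0,0,0],[0,0,0],0],[[0,0,0],[0,0,0],0],[[0,0,0],[0,0,0],0],[[0,0,0],[0,0,0],0],[[0,0,0],[0,0,0],0]]' 40
python3 -m jog '[[[0,0,0],[0,0,-0.01],0],[[0,0,0],[0,0,-0.03],0],[[0,0,0],[0,0,-0.04],0],[[0,0,0],[0,0,-0.04],0],[[0,0,-0.102],[0,0,0],0],[[0,0,0],[0.002,-0.025,0],0],[[0,0,0],[0.004,-0.04,0],0],[[0,0,0],[0.004,-0.04,0],0],[[0,0,0],[0.002,-0.024,0],0],[[0,0,0],[0,0,0],0],[[0,0,0],[0,0,0],0]]' 40
python3 -c "
from h import *
print(delta((.4315,.122,.042),.08))
p=cams.capture('side')
for n in ['ring1_mid','base1_mid','block_top']:print(find(p,n,1))"
```

```text
time_s: 45.92
ee_pos: [0.5617, 0.1162, 0.0348]
ee_rot: [2.227, 2.214, -0.001]
ft_force: [-1.2, -1.3, 5.7]
gripper_width: 0.684
grip_force: 41.8
time_s: 47.3
ee_pos: [0.4328, 0.119, 0.1543]
ee_rot: [2.136, 2.302, -0.001]
ft_force: [0.7, -0.2, -1.8]
gripper_width: 0.679
grip_force: 44.2
([0.0033, -0.0011, 0.1123], [0.0, 0.002, -0.007])
[(0.83, [0.436, 0.12, 0.131])]
[(0.72, [0.424, 0.127, 0.122])]
[(0.8, [0.427, 0.125, 0.056])]
```

```bash
python3 -m jog '[[[0,0,-0.007],[-0.0005,-0.0013,0.03],0],[[0,0,0],[0,0,0.015],0],[[0,0,0],[0,0,0.005],0],[[0,0,0],[0,0,0.005],0],[[0,0,0],[0,0,0.007],0],[[0,0,0],[0,0,0.007],0],[[0,0,0],[0,0,0.007],0],[[0,0,0],[0,0,0],0]]' 40
python3 -m jog '[[[0,0,0],[0,0,0.01],0],[[0,0,0],[0,0,0.01],0],[[0,0,0],[0,0,0.008],0],[[0,0,0],[0,0,0.006],0],[[0,0,0],[0,0,0],0]]' 40
python3 -c "
from h import *
p=cams.capture('side')
for n in ['ring1_mid','base1_mid','block_top']:print(find(p,n,1))"
```

```text
time_s: 48.5
ee_pos: [0.4304, 0.118, 0.0773]
ee_rot: [2.13, 2.309, -0.004]
ft_force: [0.2, -0.6, -1.1]
gripper_width: 0.684
grip_force: 44.3
time_s: 49.12
ee_pos: [0.4305, 0.1181, 0.0436]
ee_rot: [2.13, 2.309, -0.004]
ft_force: [0.2, 0.5, -0.6]
gripper_width: 0.682
grip_force: 44.3
[(0.54, [0.431, 0.12, 0.019])]
[(0.62, [0.425, 0.123, 0.057])]
[(0.67, [0.425, 0.126, 0.057])]
```

```bash
python3 -m jog '[[[0,0,0],[0,0,0.001],0],[[0,0,0],[0,0,0],1],[[0,0,0],[0,0,0],1],[[0,0,0],[0,0,0],1],[[0,0,0],[0.002,0,-0.015],1],[[0,0,0],[0.002,0,-0.015],1],[[0,0,0],[0,0,0],1],[[0,0,0],[0,0,0],0],[[0,0,0],[0,0,0],0],[[0,0,0],[0,0,0],0],[[0,0,0],[0,0,0],0],[[0,0,0],[0,0,0],0]]' 20
python3 -m jog '[[[0,0,0],[0,0,-0.01],0],[[0,0,0],[0,0,-0.02],0],[[0,0,0],[0,0,0],0]]' 20
python3 -c "
from h import *
p=cams.capture('side')
for n in ['ring1_mid','base1_mid','block_top']:print(find(p,n,1))"
```

```text
time_s: 50.82
ee_pos: [0.4302, 0.1221, 0.0726]
ee_rot: [2.13, 2.309, -0.003]
ft_force: [-0.9, -0.4, -1.3]
gripper_width: 0.578
grip_force: 21.1
time_s: 51.2
ee_pos: [0.4307, 0.1221, 0.1035]
ee_rot: [2.131, 2.307, -0.0]
ft_force: [-1.2, 0.9, -1.3]
gripper_width: 0.58
grip_force: 21.1
[(0.91, [0.433, 0.122, 0.02])]
[(0.9, [0.427, 0.126, 0.088])]
[(0.76, [0.422, 0.123, 0.057])]
```

```bash
python3 -m jog '[[[0,0,0],[0,0,-0.04],0],[[0,0,0],[0,0,-0.036],0],[[0,0,0],[-0.02,0.004,0],0],[[0,0,0],[-0.04,0.008,0],0],[[0,0,0],[-0.045,0.009,0],0],[[0,0,0],[-0.05,0.01,0],0],[[0,0,0],[-0.05,0.01,0],0],[[0,0,0],[-0.05,0.01,0],0],[[0,0,0],[-0.05,0.01,0],0],[[0,0,0],[-0.05,0.01,0],0],[[0,0,0],[-0.04,0.008,0],0],[[0,0,0],[-0.02,0.003,0],0],[[0,0,0.033],[0,0,0],0],[[0,0,0],[0,0,0],0]]' 20
python3 -m jog '[[[0,0,0],[0,0,0.04],0],[[0,0,0],[0,0,0.04],0],[[0,0,0],[0,0,0.025],0],[[0,0,0],[0,0,0.01],0],[[0,0,0],[0,0,0],0],[[0,0,0],[0,0,0],0]]' 20
python3 -c "
from h import *
print(delta((.5455,-.283,.056),.055))
p=cams.capture('side')
for n in ['base1_mid','base2_mid','drawer_face']:print(find(p,n,1))"
```

```text
time_s: 53.15
ee_pos: [0.5452, -0.2829, 0.1792]
ee_rot: [-2.158, -2.282, 0.003]
ft_force: [0.6, -0.6, -0.4]
gripper_width: 0.576
grip_force: 21.5
time_s: 53.9
ee_pos: [0.5459, -0.2848, 0.0655]
ee_rot: [2.159, 2.28, -0.002]
ft_force: [0.2, -1.0, -0.5]
gripper_width: 0.575
grip_force: 21.5
([0.0019, -0.0003, 0.0095], [0.0, 0.003, -0.0])
[(0.78, [0.54, -0.283, 0.047])]
[(0.37, [0.542, -0.286, 0.031])]
[(0.72, [0.457, -0.286, 0.044])]
```

```bash
python3 -m jog '[[[0,0,0],[0,0,0.005],0],[[0,0,0],[0,0,0.004],0],[[0,0,0],[0,0,0],0],[[0,0,0],[0,0,0],0.72],[[0,0,0],[0,0,0],0.72],[[0,0,0],[0,0,0],0.85],[[0,0,0],[0,0,0],0.85],[[0,0,0],[0,0,-0.05],0.85],[[0,0,0],[0,0,-0.05],0.85],[[0,0,0],[0,0,-0.04],1],[[0,0,0],[0,0,0],1]]' 20
python3 -c "
from h import *
p=cams.capture('side')
for n in ['base1_mid','base2_mid','drawer_face','unit_drawer0_handle','ring3_mid','ring2_mid','ring1_mid','block_top']:print(find(p,n,1))
q=cams.capture('top')
for n in ['ring3_mid','ring2_mid','ring1_mid']:print(find(q,n,1))
print(delta((.4315,.1215,.1),.08))
cv2.imwrite('pics/s10.png',cv2.resize(p['pixels'][120:360,230:420],None,fx=2.5,fy=2.5))"
```

```text
time_s: 55.48
ee_pos: [0.5468, -0.2852, 0.1985]
ee_rot: [2.157, 2.277, -0.001]
ft_force: [0.9, -0.0, -0.8]
gripper_width: 1.004
grip_force: 0.0
[(0.51, [0.542, -0.281, 0.03])]
[]
[(0.84, [0.459, -0.288, 0.043])]
[(0.62, [0.424, -0.288, 0.053])]
[(0.85, [0.439, -0.034, 0.012])]
[]
[(0.95, [0.434, 0.119, 0.017])]
[(0.86, [0.427, 0.125, 0.059])]
[(0.96, [0.445, -0.03, 0.012])]
[(0.94, [0.59, -0.044, 0.015])]
[(0.94, [0.432, 0.124, 0.017])]
([0.412, -0.0915, 0.0947], [-0.002, 0.002, -0.033])
```

View pics/s10.png

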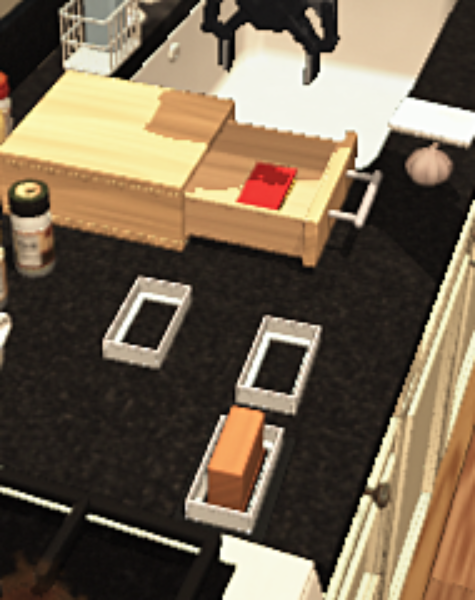

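Red lies flat in the drawer (crop 267,185). Ring 2 was knocked aside but still lies flat (147,320), so it can stay. Now ring 1 (235,470).

```bash
python3 -m jog '[[[0,0,-0.033],[0.045,-0.01,0],1],[[0,0,0],[0.05,-0.0106,0],1],[[0,0,0],[0.05,-0.0106,0],1],[[0,0,0],[0.05,-0.0106,0],1],[[0,0,0],[0.05,-0.0106,0],1],[[0,0,0],[0.05,-0.0106,0],1],[[0,0,0],[0.05,-0.0106,0],1],[[0,0,0],[0.045,-0.0106,0],1],[[0,0,0],[0.022,0.002,0.03],1],[[0,0,0],[0,0,0.045],1],[[0,0,0],[0,0,0.02],1],[[0,0,0],[0,0,0],1]]' 40
python3 -c "
from h import *
print(delta((.4315,.1215,.038),.08))"
```

```text
time_s: 57.62
ee_pos: [0.4308, 0.1197, 0.0988]
ee_rot: [-2.128, -2.31, 0.006]
ft_force: [-0.3, -0.4, -0.4]
gripper_width: 0.998
grip_force: 0.0
([0.0019, 0.0011, 0.0608], [-0.005, 0.003, 0.002])
```

```bash
python3 -m jog '[[[0,0,0],[0.0019,0.0011,0.03],1],[[0,0,0],[0,0,0.02],1],[[0,0,0],[0,0,0.0105],1],[[0,0,0],[0,0,0],1],[[0,0,0],[0,0,0],0],[[0,0,0],[0,0,0],0],[[0,0,0],[0,0,0],0],[[0,0,0],[0,0,0],0],[[0,0,0],[0,0,0],0]]' 40
python3 -m jog '[[[0,0,0],[0,0,-0.01],0],[[0,0,0],[0,0,-0.03],0],[[0,0,0],[0,0,-0.03],0],[[0,0,0],[0,0,-0.03],0],[[0,0,0],[-0.003,0.03,0],0],[[0,0,0],[-0.004,0.04,0],0],[[0,0,0],[-0.004,0.035,0],0],[[0,0,0],[-0.002,0.02,0],0],[[0,0,0],[0,0,0.03],0],[[0,0,0],[0,0,0.03],0],[[0,0,0],[0,0,0.03],0],[[0,0,0],[0,0,0.006],0],[[0,0,0],[0,0,0],0]]' 40
```

```text
time_s: 58.75
ee_pos: [0.4328, 0.1212, 0.0404]
ee_rot: [2.13, 2.307, -0.001]
ft_force: [-1.0, -0.4, 9.4]
gripper_width: 0.682
grip_force: 40.7
time_s: 60.38
ee_pos: [0.558, 0.1184, 0.0437]
ee_rot: [2.131, 2.308, -0.003]
ft_force: [-0.5, 0.4, -1.0]
gripper_width: 0.686
grip_force: 43.9
```

```bash
python3 -m jog '[[[0,0,0],[0,0,0.006],0],[[0,0,0],[0,0,0.0035],0],[[0,0,0],[0,0,0],0],[[0,0,0],[0,0,0],1],[[0,0,0],[0,0,0],1],[[0,0,0],[0,0,0],1],[[0,0,0],[0,0,-0.05],1],[[0,0,0],[0,0,-0.06],1],[[0,0,0.033],[0,0,-0.04],1],[[0,0,0],[-0.05,-0.02,0],0],[[0,0,0],[-0.05,-0.02,0],0],[[0,0,0],[-0.05,-0.02,0],0],[[0,0,0],[-0.05,-0.02,0],0],[[0,0,0],[-0.05,-0.02,0],0],[[0,0,0],[-0.05,-0.02,0],0],[[0,0,0],[-0.05,-0.02,0],0],[[0,0,0],[-0.05,-0.02,0],0],[[0,0,0],[0,0,0],0]]' 30
python3 -c "
from h import *
print(delta((.378,-.29,.065),.055))
p=cams.capture('side')
for n in ['unit_drawer0_handle','ring1_mid','ring2_mid','ring3_mid','base1_mid']:print(find(p,n,1))
print(find(cams.capture('top'),'unit_drawer0_handle',1))"
```

```text
time_s: 62.62
ee_pos: [0.4177, -0.2937, 0.1838]
ee_rot: [-2.169, -2.272, 0.006]
ft_force: [-0.1, 0.7, -0.4]
gripper_width: -0.002
grip_force: 0.0
([0.0058, -0.0392, 0.1189], [-0.004, 0.003, -0.011])
[(0.6, [0.428, -0.288, 0.054])]
[(0.86, [0.561, 0.119, 0.011])]
[(0.88, [0.59, -0.046, 0.011])]
[(0.92, [0.439, -0.03, 0.01])]
[(0.69, [0.541, -0.281, 0.031])]
[(0.38, [0.72, 0.078, 0.001])]
```

```bash
python3 -m jog '[[[0,0,0],[0.004,-0.039,0],0],[[0,0,0],[0,0,0.05],0],[[0,0,0],[0,0,0.05],0],[[0,0,0],[0,0,0.018],0],[[0,0,0],[0,0,0],0]]' 30
python3 -m jog '[[[0,0,0],[0,0.01,0],0],[[0,0,0],[0,0.01,0],0],[[0,0,0],[0,0.012,0],0],[[0,0,0],[0,0.012,0],0],[[0,0,0],[0,0.012,0],0],[[0,0,0],[0,0.012,0],0],[[0,0,0],[0,0.012,0],0],[[0,0,0],[0,0.012,0],0],[[0,0,0],[0,0.012,0],0],[[0,0,0],[0,0.012,0],0],[[0,0,0],[0,0.012,0],0]]' 30
python3 -c "
from h import *
p=cams.capture('side')
for n in ['unit_drawer0_handle','drawer_face']:print(find(p,n,1))"
```

```text
time_s: 63.65
ee_pos: [0.3809, -0.2867, 0.0655]
ee_rot: [-2.157, -2.282, 0.004]
ft_force: [0.2, 0.2, 0.2]
gripper_width: 0.001
grip_force: 0.0
time_s: 65.03
ee_pos: [0.5093, -0.2809, 0.0662]
ee_rot: [2.16, 2.281, -0.003]
ft_force: [-2.4, -0.7, 0.4]
gripper_width: 0.001
grip_force: 0.8
[(0.7, [0.53, -0.283, 0.051])]
[(0.65, [0.565, -0.282, 0.044])]
```

Drawer is moving under about 2.4 N. I'll continue in small steps until the force rises.

```bash
python3 -m jog '[[[0,0,0],[0,0.008,0],0],[[0,0,0],[0,0.008,0],0],[[0,0,0],[0,0.006,0],0],[[0,0,0],[0,0.005,0],0],[[0,0,0],[0,0,0],0]]' 30
python3 -m jog '[[[0,0,0],[0,0.004,0],0],[[0,0,0],[0,0.003,0],0],[[0,0,0],[0,0,0],0]]' 30
```

```text
time_s: 65.8
ee_pos: [0.5363, -0.2792, 0.0663]
ee_rot: [2.159, 2.281, -0.002]
ft_force: [0.3, 0.2, -0.5]
gripper_width: -0.003
grip_force: 0.0
time_s: 66.18
ee_pos: [0.543, -0.279, 0.0663]
ee_rot: [2.16, 2.281, -0.002]
ft_force: [-0.3, 0.8, 0.9]
gripper_width: -0.004
grip_force: 0.0
```

```bash
python3 -m jog '[[[0,0,0],[0,0.003,0],0],[[0,0,0],[0,0.002,0],0],[[0,0,0],[0,0,0],0]]' 30
python3 -c "
from h import *
p=cams.capture('side')
for n in ['unit_drawer0_handle','drawer_face']:print(find(p,n,1))
cv2.imwrite('pics/s11.png',cv2.resize(p['pixels'][120:260,220:420],None,fx=3,fy=3))"
```

```text
time_s: 66.55
ee_pos: [0.5455, -0.2789, 0.0662]
ee_rot: [-2.159, -2.279, 0.008]
ft_force: [-6.9, 0.7, 6.5]
gripper_width: -0.0
grip_force: 4.7
[(0.69, [0.567, -0.279, 0.05])]
[]
```

View pics/s11.png

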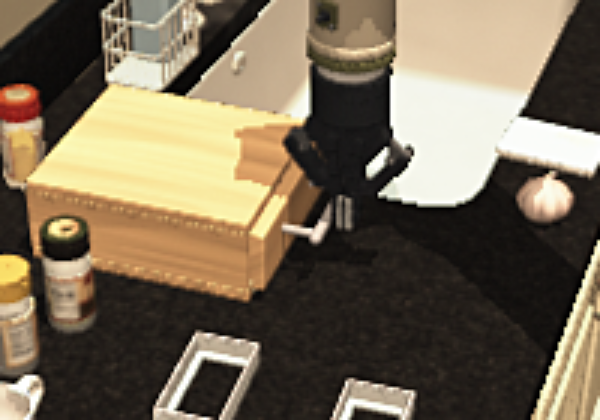

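```bash
python3 -m jog '[[[0,0,0],[0,0.003,0],0],[[0,0,0],[0,0.002,0],0],[[0,0,0],[0,0,0],0]]' 30
python3 -c "
from h import *
p=cams.capture('side')
for n in ['unit_drawer0_handle','drawer_face']:print(find(p,n,1))"
```

```text
time_s: 67.08
ee_pos: [0.5461, -0.2789, 0.066]
ee_rot: [-2.157, -2.274, 0.019]
ft_force: [-21.3, 1.5, 18.4]
gripper_width: -0.001
grip_force: 13.6
[(0.64, [0.566, -0.278, 0.051])]
[(0.57, [0.598, -0.282, 0.043])]
```

```bash
python3 -m jog '[[[0,0,0],[0,-0.02,0],0],[[0,0,0],[0,-0.05,0],0],[[0,0,0],[0,-0.05,0],0],[[0,0,0],[0,0,-0.05],0],[[0,0,0],[0,0,-0.06],0],[[0,0,0],[-0.05,0,-0.03],0],[[0,0,0],[-0.06,0,0],0],[[0,0,0],[-0.06,0,0],0],[[0,0,0],[-0.06,0,0],0],[[0,0,0],[0,0,0],0]]' 30
python3 -c "
from h import *
p=cams.capture('top')
for n in ['unit_drawer0_handle','drawer_face','ring1_mid','ring2_mid','ring3_mid']:print(find(p,n,1))
q=cams.capture('side')
for n in ['unit_drawer0_handle','drawer_face','ring1_mid','ring2_mid','ring3_mid','garlic','mug','pad']:print(find(q,n,1))
cv2.imwrite('pics/t12.png',cv2.resize(p['pixels'][120:265,180:395],None,fx=3.6,fy=3.6,interpolation=cv2.INTER_CUBIC))"
```

```text
time_s: 68.47
ee_pos: [0.4439, -0.5197, 0.2057]
ee_rot: [2.168, 2.272, -0.004]
ft_force: [0.0, 1.5, 0.1]
gripper_width: 0.002
grip_force: 0.0
[(0.95, [0.566, -0.286, 0.055])]
[(0.66, [0.598, -0.281, 0.045])]
[(0.63, [0.56, 0.119, 0.012])]
[(0.56, [0.592, -0.046, 0.014])]
[(0.91, [0.442, -0.031, 0.011])]
[(0.64, [0.562, -0.28, 0.052])]
[(0.9, [0.599, -0.282, 0.047])]
[(0.81, [0.559, 0.117, 0.009])]
[(0.66, [0.589, -0.046, 0.01])]
[(0.82, [0.44, -0.032, 0.01])]
[(0.53, [0.382, -0.425, 0.0])]
[(0.97, [0.716, 0.077, -0.0])]
[(0.83, [0.4, -0.562, 0.001])]
```

View pics/t12.png

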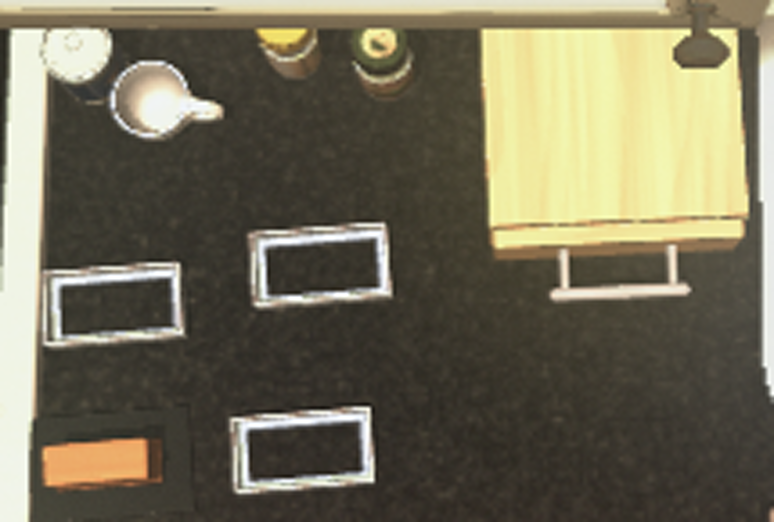

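The drawer panel sits flush against the unit, with its top edge at crop row 230. All three rings lie flat at (115,303), (320,265) and (302,448), clear of the block. Handing in.

```bash
python3 -c "
from h import *
print(env.close_job())"
```

```text
the job is handed in; nothing more can be done
None
```

The job is handed in: all three bases are stacked flat in the drawer, the drawer looks fully shut in the last pictures, and the three empty rings lie flat on the worktop clear of the block. It finished at about 68 s of the 210 s; `env.close_job()` returned no verdict.

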